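# Lay the standing glass mould on its back against the stop

## Task

Get the wooden half mould ready for the next piece of glass: it stands on end on the cork pad, so push it over onto its back, hollow side up and top end towards the yellow stop, then push it along the pad until that end sits square against the stop. Only push it with the fingers, never lift it, and leave the tumbler, the jar and the shears where they are.

Things in the scene. Friction and masses are not known exactly. Their poses are not given: they have to be found in the camera images.
- mould_bed: Fixed cork pad, 360 mm long (its x), 160 mm wide (y), top 12 mm above the bench, with a yellow steel stop bar across its +x end. Origin on the bench surface on the pad's centre line; the pad runs from x = -215 to +145 mm. The stop is 160 mm wide, 14 mm thick, its top 40 mm above the bench; its face looks to -x and is at x = +105 mm. z is up.
- stop_face (a point): Point on the stop's face, in the middle of its width, at the level of the pad's top. Axes as those of mould_bed: +x points along the pad into the stop.
- mould: Loose wooden half mould, 60 mm deep (its x), 80 wide (y), 130 high (z), 0.28 to 0.56 kg, standing on end on the cork pad near the end away from the stop. Origin: centre of its underside as it stands. Its flat -x face has a charred bulb-shaped hollow 30 mm deep; its plain back, +x, looks towards the stop. Lying on its back, its z points level at the stop and its x straight down.
- mould_mouth (a point): Centre of the mould's top end (130 mm from the underside along the mould's z, x = y = 0). The hollow opens here through a neck slot 26 mm wide in the -x face; beside it the top 30 mm of that face is solid, 13 to 40 mm either side of the middle. Pushed on that solid part the mould tips over its +x bottom edge, hardly sliding.
- mould_middle (a point): Middle of the mould block (65 mm from the underside along the mould's z). The mould balances at a lean of roughly 25 degrees and falls by itself beyond that. Lying, its top side is 60 mm above the pad and this point 30 mm.
- tumbler: Loose green glass tumbler, 68 mm across the rim, 90 mm high, standing on the bench beside the pad. Origin: centre of its underside. To be left alone.
- frit_jar: Loose amber jar with a blue cap, 60 mm across, 75 mm high, standing on the bench beside the pad. Origin: centre of its underside. To be left alone.
- shears: Loose steel shears with red handles, about 200 mm long (its x, blades to +x) and 66 mm wide, 14 mm high, lying on the bench on the other side of the pad. Origin: at the pivot, on the bench. To be left alone.
Mind the look-alikes: they are no part of the job. What is meant by the mould is not pink or red, and is the smaller of those in its own colour.

How it is judged:
On the way, in this order (a step that is already met when the one before it is completed fails the run):
1. the mould lies on its back on the pad, hollow side up, top end towards the stop (angle between mould's own x axis and vertical above 3 rad and angle between the z axis of mould and the x axis of mould_bed, either way round below 0.5 rad and height (world z) of mould_middle below 0.055 m), for 0.2 s.
2. its top end is square against the stop (angle between mould's own x axis and vertical above 3 rad and x of mould_mouth in the frame of stop_face above -0.007 m and y of mould_mouth in the frame of stop_face between -0.045 and 0.045 m and angle between the z axis of mould and the x axis of mould_bed, either way round below 0.1 rad), for 0.2 s.
At the end, for the whole second after the job is handed in: The mould lies flat on its back on the pad (hollow up, within 0.14 rad), its top end towards the stop and no more than 7 mm from it (measured at the middle of the end), square to the stop within 0.1 rad, within 45 mm of the pad's centre line, and at rest (all of step 2 and x of mould_mouth in the frame of stop_face below 0.01 m and height (world z) of mould_middle between 0.035 and 0.055 m and linear speed of mould below 0.02 m/s); the robot touches nothing.
It fails at once if the mould is lifted (height (world z) of mould_middle above 0.105 m or (angle between mould's own x axis and vertical above 2.8 rad and height (world z) of mould_middle above 0.068 m)).
It fails at once if the tumbler is moved more than 20 mm or tipped (distance of tumbler from where it was at the start of the episode above 0.02 m or angle between tumbler's own z axis and vertical above 0.3 rad).
It fails at once if the frit jar is moved more than 20 mm or tipped (distance of frit_jar from where it was at the start of the episode above 0.02 m or angle between frit_jar's own z axis and vertical above 0.3 rad).
It fails at once if the shears is moved more than 20 mm or tipped (distance of shears from where it was at the start of the episode above 0.02 m or angle between shears's own z axis and vertical above 0.3 rad).
It also fails if it takes over 40 s, if anything falls off the work surface, if the arm or the gripper's body presses on something with over 40 N, if the wrist force passes 120 N, or if a joint passes its speed limit or range.

## Robot

A 7-joint arm with a two-finger parallel gripper is mounted at the origin on the work surface. World frame = base frame: x ahead of the robot, y to its left, z up, the work surface at z = 0. Lengths are in m, angles in rad, forces in N, time in s.
With the tool pointing down it reaches from about 0.4 to 0.85 m from the base axis. Payload 4.5 kg.
Tool frame: the origin (TCP) lies at the very end of the fingers, on their centre line; the grasp point (between the pads) lies 19 mm behind it; z points along the fingers, y is the line along which they close (so a half turn about z gives the same grasp; the last joint's range is limited). The gripper opens to 88 mm and grips with 3 to 60 N. Pads are 18 mm wide; open, the fingers measure 123 mm over their backs; the gripper's body (75 mm by 187 mm) begins 45 mm behind the grasp point.
Start: joints at [1.158, 0.689, -0.195, 1.565, 0.157, 0.902, -0.215], TCP at [0.27, -0.564, 0.239] pointing down, gripper open.
Joint ranges: [-3.01, 3.01], [-0.46, 2.08], [-1.47, 1.51], [0.13, 2.56], [-1, 4.14], [0.04, 2.09], [-2.66, 2.66]. Speed limits (rad/s): [2.57, 2.57, 3.14, 3.14, 3.14, 3.14, 3.14].

## Interface

Orientations are given as a unit quaternion [x, y, z, w].
In Python, from plant import r gives the robot as it stands. The module is installed in compiled form; this text tells all that it offers.
- The arm moves only by the tool step_arm, never from a script. Its argument "increments" is a list of rows, each a list of 2 entries, a list of its own where there are three numbers: the shift along the world's x, y, z in cm, then the turn, a rotation vector about the world's x, y, z in degrees. A call has exactly 10 rows; each row shifts and turns the commanded pose from where the row before left it; what a row does not reach is not made up. A row lasts 1/10 s, in which the tool goes at most 50 mm and 8.59 degrees, less where a joint would pass 70% of its speed; a pose out of reach is approached as far as the arm can. A call is refused whole if a number of a shift passes 5 or a number of a turn 8.59, either way. A call with a gripper value outside its range is refused whole. "fingers" is the opening, from 0 (shut) to 1 (fully open), set as the call begins (left out, the last holds). The fingers move at their own pace and stop on an object; "grip_force" is the grip in N (left out, the last holds). Time passes only in rows, so rows that do not move let the fingers close, or fill a call up. It gives the time, the measured TCP pose, the force, the opening and the grip force at its end, in the units of the state.
- r.get_state(): the state, without advancing time (a new reading comes with each control period).
- r.snapshot(name): name is "scene" or "top" or "wrist"; returns (picture, depth): 400x640x3 uint8, red, green, blue; 400x640 float32, m along the optical axis (not along the pixel's ray), 0 where there is no reading.
- r.calibration(name): a dict with "fov_y" (degrees; the focal length in pixels is half the picture's height over the tangent of half this angle, whatever the lens; pixels are square), "cx", "cy" (the principal point, pixels), "R" (3x3) and "t" (3): a world point X has camera coordinates R X + t. Camera axes: x right, y down, z forward; pixel columns grow to the right and rows downward; lengths in m; the calibration is good to about 2 mm. The wrist camera is an equidistant fisheye: a pixel r from the principal point sees the ray r / f radians off the axis. A picture is of the moment at which its call begins: read the wrist's pose just before it. calibration takes no time and is no camera call; for the wrist camera it gives the pose at the moment of the call.
- r.finish_job(): hands the job in; it is judged then, once.
The state is a dict: "clock": time; "q": joint angles; "qd": joint speeds; "joint_torque": joint torques, N m; "tool_pos": TCP position; "eef_rot": TCP orientation; "contact_force": force on the tool from outside, world axes, zero at the start; "moment": the same for the moment, N m; "opening": opening from 0.0 (shut) to 1.0 (fully open); "finger_force": force on a finger pad.
Only numpy, scipy, OpenCV 4.12 (cv2) and the standard library are available. Lean on these libraries where they do the work, as an engineer would, in place of code of your own. Each camera call takes 0.05 s, during which the arm holds its last target. There are 200 camera calls.

## Working session

There is one attempt and no reset: what is moved stays moved. The work goes in short steps, Python scripts to look and compute and a tool call to move; the robot and the scene stay as the last step left them, time stands still between calls to the robot, and variables do not carry over. Pictures are saved under pics/ and viewed, at most 10 in all, crops included, and the job is handed in when it is done.

Besides the shell and the picture viewer there is one more tool, called after "Emit:" as name([rows], argument=value, ...), one row to a line, values as JSON. step_arm: Moves the arm, as the interface text tells. Its arguments: {"type":"object","properties":{"increments":{"type":"array","items":{"type":"array"}},"fingers":{"type":"number"},"grip_force":{"type":"number"}},"required":["increments"]}

```bash
mkdir -p pics
cat > h.py <<'E'
import numpy as np, cv2
from plant import r
def snap(cam,fn):
    c=r.calibration(cam); p,d=r.snapshot(cam)
    cv2.imwrite('pics/'+fn+'.png',p[:,:,::-1]); np.savez('pics/'+fn,p=p,d=d,**{k:np.array(v) for k,v in c.items()})
def load(fn):
    a=np.load('pics/'+fn+'.npz'); p,d=a['p'],a['d']
    f=200/np.tan(np.radians(a['fov_y'])/2)
    v,u=np.mgrid[0:400,0:640]
    C=np.stack([(u-a['cx'])/f*d,(v-a['cy'])/f*d,d],-1)
    X=(C-a['t'])@a['R']; X[d==0]=np.nan
    return p,X
E
python3 - <<'E'
from h import *
snap('scene','s0');snap('top','t0')
cv2.imwrite('pics/a.png',cv2.vconcat([cv2.imread('pics/s0.png'),cv2.imread('pics/t0.png')])[:, :].copy()) if 0 else None
print(r.get_state())
E
```

```text
{'clock': 0.1, 'q': array([ 1.15780801,  0.68990305, -0.19449914,  1.56619953,  0.15730264,
        0.90247296, -0.21510601]), 'qd': array([ 0.00141063, -0.0030924 , -0.00019155, -0.00183533, -0.00068952,
       -0.00029003, -0.00097901]), 'joint_torque': array([-2.74147933e-03, -5.28494954e+01, -1.27152644e+00, -1.53834218e+01,
       -5.26591949e-02,  2.08978767e-03,  4.43163219e-05]), 'tool_pos': array([ 0.26976374, -0.56318612,  0.23799865]), 'eef_rot': array([ 9.75145187e-01,  2.21565406e-01, -2.37382756e-04, -7.60737831e-04]), 'contact_force': array([-0.83566027,  0.82907877, -0.19701221]), 'moment': array([ 0.05169399, -0.03101957,  0.03446822]), 'finger_force': 0.0, 'opening': 1.002498744588869}
```

View pics/s0.png

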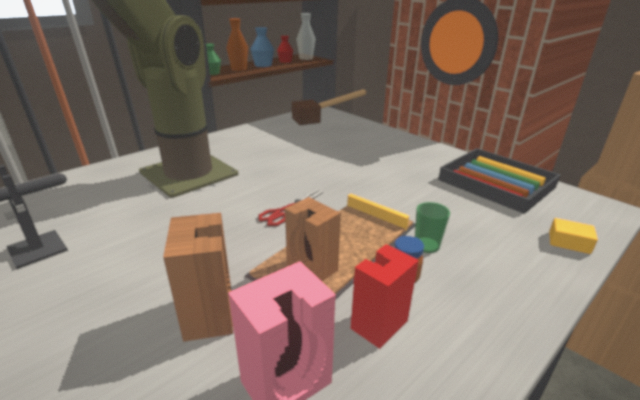

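View pics/t0.png

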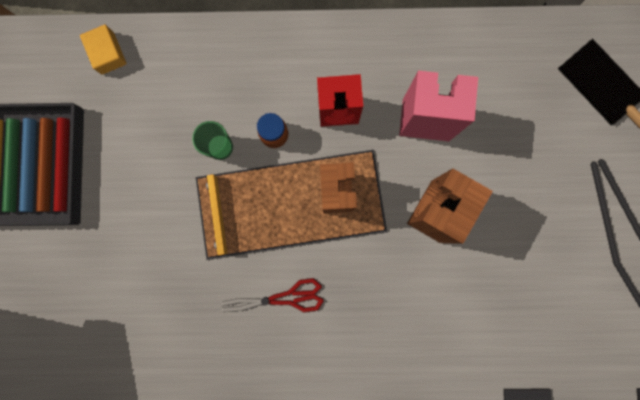

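Candidates (top view): small brown block on the pad (337,187), larger brown block off the pad (450,205), pink (440,105), red (340,100). I choose the small brown one, which stands on the pad with its hollow facing away from the stop at (213,215). The tumbler is at (213,140), the jar at (271,128) and the shears at (275,298).

Run:
```python
from h import *
p,X=load('t0')
im=cv2.imread('pics/t0.png')[110:270,180:400]; cv2.imwrite('pics/c0.png',cv2.resize(im,None,fx=3.5,fy=3.5,interpolation=2))
def box(n,m):
    pts=X[m][:,:2].astype(np.float32); R=cv2.minAreaRect(pts); print(n,len(pts),np.round(np.nanmedian(X[m],0),3),'rect',np.round(cv2.boxPoints(R),3).tolist(),np.round(R[1],3),R[2])
def win(u0,u1,v0,v1):
    m=np.zeros((400,640),bool); m[v0:v1,u0:u1]=1; return m&np.isfinite(X[...,0])
z=X[...,2]; I=p.astype(int)
print('z',z[200,260],z[300,450],X[187,337],X[205,450])
box('mould',win(300,380,145,235)&(z>.125)&(z<.155))
box('stop',win(195,235,165,262)&(z>.032)&(z<.05))
box('big',win(400,500,160,250)&(z>.05))
box('tumb',win(185,240,110,165)&(z>.03))
box('jar',win(250,295,105,155)&(z>.03))
box('red',win(310,370,65,135)&(z>.03))
box('pink',win(390,485,65,145)&(z>.03))
m=win(190,390,145,262)&(z>.006)&(z<.018); box('pad',m)
```

```text
z 0.007467145069760906 -0.005611306683572859 [ 0.55257982 -0.02977048  0.13971913] [nan nan nan]
mould 1361 [ 0.554 -0.028  0.14 ] rect [[0.5139999985694885, -0.003000000026077032], [0.5170000195503235, -0.06300000101327896], [0.597000002861023, -0.05900000035762787], [0.593999981880188, 0.0010000000474974513]] [0.08 0.06] 2.782089948654175
stop 610 [0.513 0.208 0.038] rect [[0.43299999833106995, 0.20900000631809235], [0.4350000023841858, 0.1899999976158142], [0.593999981880188, 0.21199999749660492], [0.5910000205039978, 0.23100000619888306]] [0.16  0.019] 7.876603126525879
big 3314 [ 0.51  -0.23   0.165] rect [[0.45100000500679016, -0.23899999260902405], [0.5400000214576721, -0.2930000126361847], [0.5809999704360962, -0.22499999403953552], [0.492000013589859, -0.1720000058412552]] [0.078 0.104] 58.84169387817383
tumb 786 [0.66  0.217 0.072] rect [[0.6079999804496765, 0.20999999344348907], [0.652999997138977, 0.16200000047683716], [0.7020000219345093, 0.20900000631809235], [0.6570000052452087, 0.25600001215934753]] [0.067 0.065] 43.47002029418945
jar 788 [0.674 0.094 0.073] rect [[0.
[... 234 characters left out ...]
ect [[0.6940000057220459, 0.0010000000474974513], [0.6990000009536743, -0.07900000363588333], [0.7609999775886536, -0.07500000298023224], [0.7559999823570251, 0.004999999888241291]] [0.062 0.08 ] 3.519371271133423
pink 3905 [ 0.689 -0.208  0.166] rect [[0.6589999794960022, -0.26499998569488525], [0.7390000224113464, -0.2750000059604645], [0.7519999742507935, -0.17100000381469727], [0.6729999780654907, -0.16099999845027924]] [0.105 0.08 ] 82.76639556884766
pad 11547 [0.527 0.075 0.011] rect [[0.42899999022483826, 0.23800000548362732], [0.4620000123977661, -0.13099999725818634], [0.6880000233650208, -0.11100000143051147], [0.6549999713897705, 0.257999986410141]] [0.227 0.37 ] 5.121426582336426
```

View pics/c0.png

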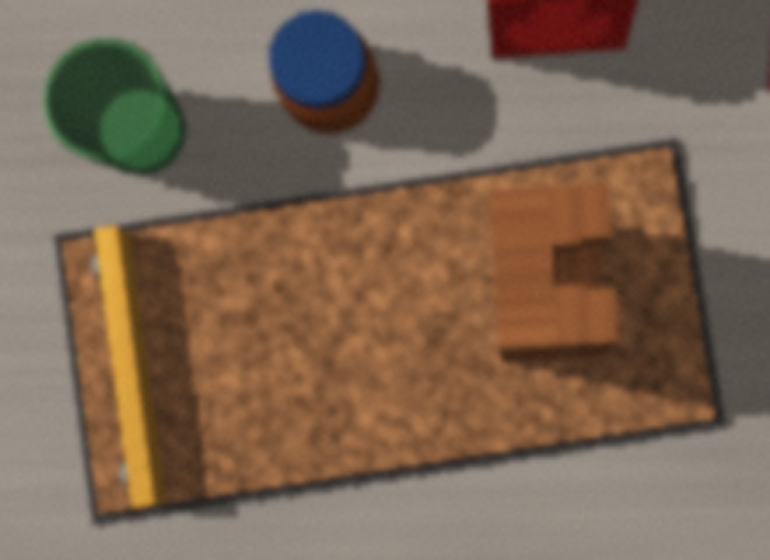

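Emit:
step_arm([
  [[1.45, 2.31, 0], [0, 0, 3.36]],
  [[1.45, 2.31, 0], [0, 0, 3.36]],
  [[1.45, 2.31, 0], [0, 0, 3.36]],
  [[1.45, 2.31, 0], [0, 0, 3.36]],
  [[1.45, 2.31, 0], [0, 0, 3.36]],
  [[1.45, 2.31, 0], [0, 0, 3.36]],
  [[1.45, 2.31, 0], [0, 0, 3.36]],
  [[1.45, 2.31, 0], [0, 0, 3.36]],
  [[1.45, 2.31, 0], [0, 0, 3.36]],
  [[1.45, 2.31, 0], [0, 0, 3.36]],
], fingers=0.5)

```text
clock: 1.1
tool_pos: [0.4153, -0.3316, 0.2385]
eef_rot: [0.869, 0.495, -0.0, -0.0]
contact_force: [0.3, -0.3, -0.8]
opening: 0.502
finger_force: 0.0
```

Emit:
step_arm([
  [[1.45, 2.31, 0], [0, 0, 3.36]],
  [[1.45, 2.31, 0], [0, 0, 3.36]],
  [[1.45, 2.31, 0], [0, 0, 3.36]],
  [[1.45, 2.31, 0], [0, 0, 3.36]],
  [[1.45, 2.31, 0], [0, 0, 3.36]],
  [[1.45, 2.31, 0], [0, 0, 3.36]],
  [[1.45, 2.31, 0], [0, 0, 3.36]],
  [[1.45, 2.31, 0], [0, 0, 3.36]],
  [[1.45, 2.31, 0], [0, 0, 3.36]],
  [[1.45, 2.31, 0], [0, 0, 3.36]],
])

```text
clock: 2.1
tool_pos: [0.5603, -0.1008, 0.2384]
eef_rot: [0.689, 0.725, -0.0, -0.0]
contact_force: [0.5, 0.4, 0.1]
opening: 0.495
finger_force: 0.0
```

Emit:
step_arm([
  [[0, 0, -1.65], [0, 0, 0]],
  [[0, 0, -1.65], [0, 0, 0]],
  [[0, 0, -1.65], [0, 0, 0]],
  [[0, 0, -1.65], [0, 0, 0]],
  [[0, 0, -1.65], [0, 0, 0]],
  [[0, 0, -1.65], [0, 0, 0]],
  [[0, 0, -1.65], [0, 0, 0]],
  [[0, 0.5, 0], [0, 0, 0]],
  [[-0.05, 0.8, 0], [0, 0, 0]],
  [[0, 0.5, 0], [0, 0, 0]],
])

```text
clock: 3.1
tool_pos: [0.5601, -0.0821, 0.124]
eef_rot: [0.689, 0.725, 0.001, 0.0]
contact_force: [0.1, -0.1, 0.2]
opening: 0.5
finger_force: 0.0
```

Emit:
step_arm([
  [[-0.03, 0.5, 0], [0, 0, 0]],
  [[-0.03, 0.5, 0], [0, 0, 0]],
  [[-0.03, 0.5, 0], [0, 0, 0]],
  [[-0.03, 0.5, 0], [0, 0, 0]],
  [[-0.03, 0.5, 0], [0, 0, 0]],
  [[-0.02, 0.5, 0], [0, 0, 0]],
  [[-0.02, 0.4, 0], [0, 0, 0]],
  [[-0.02, 0.3, 0], [0, 0, 0]],
  [[0, 0, 0], [0, 0, 0]],
  [[0, 0, 0], [0, 0, 0]],
])

```text
clock: 4.1
tool_pos: [0.5574, -0.0467, 0.1231]
eef_rot: [0.69, 0.724, -0.0, -0.0]
contact_force: [0.5, 0.1, 0.3]
opening: 0.501
finger_force: 0.1
```

Run:
```python
from h import *
snap('scene','s1')
cv2.imwrite('pics/c1.png',cv2.resize(cv2.imread('pics/s1.png')[150:310,230:450],None,fx=3,fy=3))
```

```text
(no output)
```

View pics/c1.png

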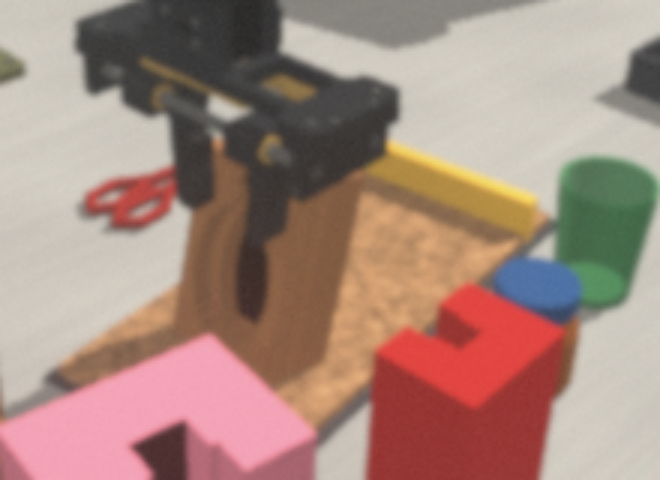

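The fingers (crop about 195,190 and 265,210) press on both solid parts beside the slot, and the mould is leaning towards the stop. I'll keep pushing.

Emit:
step_arm([
  [[-0.02, 0.4, 0], [0, 0, 0]],
  [[-0.02, 0.4, 0], [0, 0, 0]],
  [[-0.02, 0.4, 0], [0, 0, 0]],
  [[-0.02, 0.4, 0], [0, 0, 0]],
  [[-0.02, 0.4, 0], [0, 0, 0]],
  [[-0.02, 0.4, 0], [0, 0, 0]],
  [[-0.02, 0.4, 0], [0, 0, 0]],
  [[-0.02, 0.4, 0], [0, 0, 0]],
  [[0, 0, 0], [0, 0, 0]],
  [[0, 0, 0], [0, 0, 0]],
])

```text
clock: 5.15
tool_pos: [0.5559, -0.0147, 0.1232]
eef_rot: [0.69, 0.724, -0.0, 0.0]
contact_force: [0.5, -0.1, 0.7]
opening: 0.499
finger_force: 0.0
```

Run:
```python
from h import *
snap('scene','s2')
cv2.imwrite('pics/c2.png',cv2.resize(cv2.imread('pics/s2.png')[150:310,230:450],None,fx=3,fy=3))
```

```text
(no output)
```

View pics/c2.png

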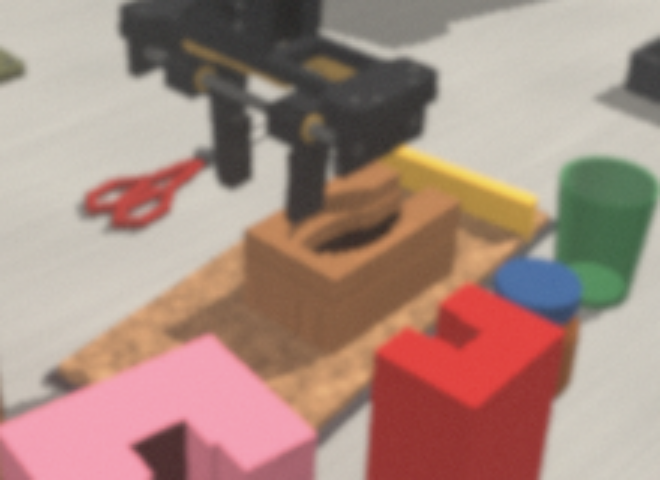

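The mould lies hollow up with its mouth towards the stop. I'll back off and measure it.

Emit:
step_arm([
  [[0, -1.0, 0], [0, 0, 0]],
  [[0, -1.0, 0], [0, 0, 0]],
  [[0, -1.0, 0], [0, 0, 0]],
  [[0, -1.0, 0], [0, 0, 0]],
  [[0, -1.0, 0], [0, 0, 0]],
  [[0, -1, 0], [0, 0, 0]],
  [[0, 0, 0], [0, 0, 0]],
  [[0, 0, 0], [0, 0, 0]],
  [[0, 0, 0], [0, 0, 0]],
  [[0, 0, 0], [0, 0, 0]],
])

```text
clock: 6.2
tool_pos: [0.5559, -0.0738, 0.1233]
eef_rot: [0.689, 0.725, 0.0, -0.0]
contact_force: [1.8, 0.3, 0.4]
opening: 0.499
finger_force: 0.0
```

```bash
cat > m.py <<'E'
from h import *
import sys
n=sys.argv[1]; snap('top',n); p,X=load(n); z=X[...,2]
m=np.isfinite(z)&(z>.058)&(z<.08)&(X[...,0]>.44)&(X[...,0]<.632)&(X[...,1]>-.06)&(X[...,1]<.25)
k=cv2.morphologyEx(m.astype(np.uint8),cv2.MORPH_OPEN,np.ones((3,3))); q,l,s,_=cv2.connectedComponentsWithStats(k); m=l==1+s[1:,4].argmax()
R=cv2.minAreaRect(X[m][:,:2].astype(np.float32)); b=cv2.boxPoints(R)
b=b[np.argsort(b[:,1])]; lo=b[:2].mean(0); hi=b[2:].mean(0); d=(hi-lo)/np.linalg.norm(hi-lo)
ax=np.array([-.137,.9906]); ay=np.array([-.9906,-.137]); sf=np.array([.514,.2035])
print('base end',lo.round(4),'mouth',hi.round(4),'len/w',np.round(R[1],3),'z',np.median(z[m]),'yaw rel pad',np.arctan2(d@ay,d@ax).round(3),'gap',((hi-sf)@ax).round(4),'lat',((hi-sf)@ay).round(4))
s=np.isfinite(z)&(z>.032)&(z<.05)&(X[...,1]>.18)&(X[...,1]<.24)&(X[...,0]<.6)&(X[...,0]>.42)
R=cv2.minAreaRect(X[s][:,:2].astype(np.float32));print('stop',R)
E
python3 m.py t3
```

```text
base end [0.5534 0.0056] mouth [0.5471 0.1354] len/w [0.081 0.13 ] z 0.07047297306342201 yaw rel pad -0.089 gap -0.072 lat -0.0235
stop ((0.5129638910293579, 0.2093396782875061), (0.15908966958522797, 0.01675604283809662), 8.619983673095703)
```

View pics/t3.png

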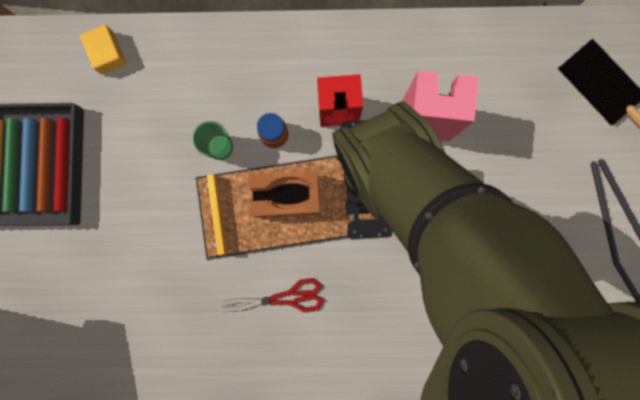

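The mould lies at (285,193). It is straight, 72 mm short of the stop and turned about 5° from it. I'll turn the gripper to match the stop, then lower it behind the base end.

Emit:
step_arm([
  [[0, 1.33, 0], [0, 0, 1.8]],
  [[0, 1.33, 0], [0, 0, 1.8]],
  [[0, 1.33, 0], [0, 0, 1.8]],
  [[0, 0, -1.5], [0, 0, 0]],
  [[0, 0, -1.5], [0, 0, 0]],
  [[0, 0, -1.5], [0, 0, 0]],
  [[0, 0, -1.5], [0, 0, 0]],
  [[0, 0, -1.5], [0, 0, 0]],
  [[0, 0, -1.4], [0, 0, 0]],
  [[0, 0, 0], [0, 0, 0]],
])

```text
clock: 7.25
tool_pos: [0.5548, -0.0336, 0.0327]
eef_rot: [0.654, 0.757, -0.001, -0.001]
contact_force: [0.1, -0.4, 0.2]
opening: 0.505
finger_force: 0.0
```

Emit:
step_arm([
  [[-0.1, 0.7, 0], [0, 0, 0]],
  [[-0.1, 0.7, 0], [0, 0, 0]],
  [[-0.1, 0.7, 0], [0, 0, 0]],
  [[-0.1, 0.7, 0], [0, 0, 0]],
  [[-0.1, 0.7, 0], [0, 0, 0]],
  [[-0.1, 0.7, 0], [0, 0, 0]],
  [[-0.1, 0.7, 0], [0, 0, 0]],
  [[-0.1, 0.7, 0], [0, 0, 0]],
  [[-0.1, 0.7, 0], [0, 0, 0]],
  [[-0.1, 0.7, 0], [0, 0, 0]],
])

```text
clock: 8.25
tool_pos: [0.5455, 0.0355, 0.0342]
eef_rot: [0.655, 0.756, -0.0, -0.0]
contact_force: [0.4, -4.1, 2.3]
opening: 0.502
finger_force: 1.6
```

```bash
python3 m.py t4
```

```text
base end [0.5615 0.1302] mouth [0.5547 0.1792] len/w [0.028 0.049] z 0.07055340711326258 yaw rel pad 0.002 gap -0.0297 lat -0.0369
stop ((0.5133333206176758, 0.20886482298374176), (0.15964531898498535, 0.015132803469896317), 7.9597697257995605)
```

Emit:
step_arm([
  [[-0.07, 0.5, 0], [0, 0, 0]],
  [[-0.07, 0.5, 0], [0, 0, 0]],
  [[-0.07, 0.5, 0], [0, 0, 0]],
  [[-0.07, 0.5, 0], [0, 0, 0]],
  [[-0.04, 0.3, 0], [0, 0, 0]],
  [[-0.03, 0.2, 0], [0, 0, 0]],
  [[-0.02, 0.15, 0], [0, 0, 0]],
  [[-0.02, 0.1, 0], [0, 0, 0]],
  [[-0.02, 0.1, 0], [0, 0, 0]],
  [[0, 0, 0], [0, 0, 0]],
])

```text
clock: 9.3
tool_pos: [0.5417, 0.0637, 0.0342]
eef_rot: [0.655, 0.756, -0.0, -0.0]
contact_force: [-0.3, -1.4, -0.3]
opening: 0.503
finger_force: 0.6
```

Emit:
step_arm([
  [[-0.02, 0.1, 0], [0, 0, 0]],
  [[-0.02, 0.1, 0], [0, 0, 0]],
  [[-0.02, 0.1, 0], [0, 0, 0]],
  [[-0.02, 0.1, 0], [0, 0, 0]],
  [[0, 0, 0], [0, 0, 0]],
  [[0, 0, 0], [0, 0, 0]],
  [[0, 0, 0], [0, 0, 0]],
  [[0, 0, 0], [0, 0, 0]],
  [[0, 0, 0], [0, 0, 0]],
  [[0, 0, 0], [0, 0, 0]],
])

```text
clock: 10.3
tool_pos: [0.5415, 0.0637, 0.0343]
eef_rot: [0.656, 0.755, -0.002, 0.002]
contact_force: [2.4, -9.3, 0.6]
opening: 0.501
finger_force: 4.5
```

The arm stalled and the force rose to 9 N, so the mould is against the stop. I'll back off and check.

Emit:
step_arm([
  [[0.1, -0.7, 0], [0, 0, 0]],
  [[0.2, -1.5, 0], [0, 0, 0]],
  [[0.2, -2, 0], [0, 0, 0]],
  [[0.2, -2, 0], [0, 0, 0]],
  [[0, -2, 1], [0, 0, 0]],
  [[0, -2, 2], [0, 0, 0]],
  [[0, -1, 4], [0, 0, 0]],
  [[0, 0, 4], [0, 0, 0]],
  [[0, 0, 4], [0, 0, 0]],
  [[0, 0, 0], [0, 0, 0]],
])

```text
clock: 11.3
tool_pos: [0.5515, -0.0428, 0.1893]
eef_rot: [0.655, 0.756, 0.004, 0.003]
contact_force: [0.3, 0.0, 0.8]
opening: 0.501
finger_force: 0.0
```

```bash
python3 m.py t5
python3 - <<'E'
import cv2
cv2.imwrite('pics/c5.png',cv2.resize(cv2.imread('pics/t5.png')[110:270,180:400],None,fx=3.5,fy=3.5))
E
```

```text
base end [0.5431 0.0743] mouth [0.5241 0.2038] len/w [0.08  0.131] z 0.07041296783446649 yaw rel pad 0.008 gap -0.0011 lat -0.0101
stop ((0.5144550800323486, 0.19826816022396088), (0.15931083261966705, 0.03957580029964447), 6.262784004211426)
```

View pics/c5.png

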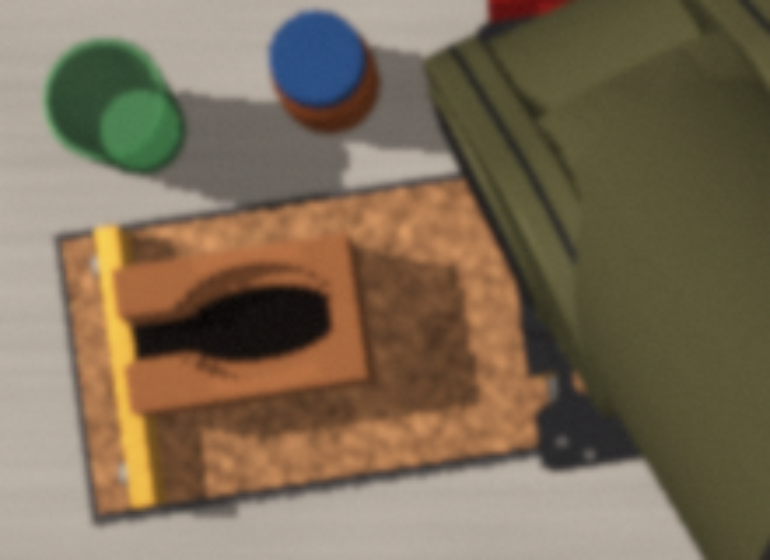

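The mould sits square against the stop (gap about 1 mm, yaw 0.01 rad, 10 mm off the centre line), and the arm is clear of it.

```bash
python3 -c "
from plant import r
print(r.finish_job())"
```

```text
the job is handed in; nothing more can be done
None
```

The mould lies on its back, hollow up, with its top end square against the yellow stop (last measured gap about 1 mm, 0.01 rad off square); the tumbler, jar and shears were not touched, and the job is handed in, though no verdict came back.

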